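Turn a test cassette window-up by tipping its tray, then cover it with a stacked bin

ROBOT

A 7-joint arm with a two-finger parallel gripper is mounted at the origin on the work surface. World frame = base frame: x ahead of the robot, y to its left, z up, the work surface at z = 0. Lengths are in m, angles in degrees, forces in N, time in s.
With the tool pointing down it reaches from about 0.425 to 0.875 m from the base axis. Payload 4.7 kg.
Tool frame: the origin (TCP) lies between the finger pads; the fingertips stand 22 mm ahead of it and the grasp point (between the pads) lies 3 mm ahead of it; z points along the fingers, y is the line along which they close (so a half turn about z gives the same grasp; the last joint's range is limited). The gripper opens to 87 mm and grips with 3 to 60 N. Pads are 19 mm wide; open, the fingers measure 117 mm over their backs; the gripper's body (75 mm by 190 mm) begins 51 mm behind the grasp point.
Start: joints at [75.464, 18.392, -4.016, 83.108, 1.295, 78.541, -3.26], TCP at [0.172, -0.627, 0.245] pointing down, gripper open.
Joint ranges: [-163.93, 163.93], [-17.29, 119.83], [-79.2, 71.16], [3.27, 140.29], [-89.18, 269.18], [5.43, 117.66], [-154.24, 154.24]. Speed limits (degrees/s): [147.25, 147.25, 180, 180, 180, 180, 180].

INTERFACE

Orientations are given as [roll, pitch, yaw] about the fixed x, y, z axes, in that order (R = Rz(yaw) Ry(pitch) Rx(roll)).
In Python, from cell import env gives the robot as it stands.
- The arm moves only by the tool drive_tool, never from a script. Its argument "moves" is a list of rows, each a list of 3 entries, a list of its own where there are three numbers: the shift along the tool's x, y, z in mm, then the turn, a rotation vector about the tool's x, y, z in rad, then the closure, from 0 (fully open) to 1 (shut). In form: [[[x, y, z], [wx, wy, wz], jaw], ...]. A call has 1 to 12 rows; each row shifts and turns the commanded pose from where the row before left it, along the tool's axes as they then stand; what a row does not reach is not made up. A row lasts 1/12 s, in which the tool goes at most 41.7 mm and 7.16 degrees, less where a joint would pass 70% of its speed; a pose out of reach is approached as far as the arm can. A call with a gripper value outside its range is refused whole. The fingers move at their own pace and stop on an object; "newtons" is the grip in N (left out, the last holds). Time passes only in rows, so rows that do not move let the fingers close. It gives the time, the measured TCP pose, the force, the opening and the grip force at its end, in the units of the state.
- env.get_obs(): the state, without advancing time (a new reading comes with each control period).
- env.read_camera(name): name is "side" or "top"; returns (picture, depth): 480x640x3 uint8, blue, green, red; 480x640 float32, m along the optical axis (not along the pixel's ray), 0 where there is no reading.
- env.get_calibration(name): a dict with "fx", "fy", "cx", "cy" (pixels), "T" (4x4, takes a point from camera to world coordinates). Camera axes: x right, y down, z forward; pixel columns grow to the right and rows downward; lengths in m; the calibration is good to about 2 mm. A picture is of the moment at which its call begins. get_calibration takes no time and is no camera call.
- env.sign_off(): hands the job in; it is judged then, once.
The state is a dict: "time_s": time; "qpos": joint angles; "joint_velocities": joint speeds; "effort": joint torques, N m; "tool_pos": TCP position; "tool_rot": TCP orientation; "force": force on the tool from outside, world axes, zero at the start; "wrist_torque": the same for the moment, N m; "grip_width": finger opening in m; "grasp_force": force on a finger pad.
Only numpy, scipy, OpenCV 4.12 (cv2) and the standard library are available. Lean on these libraries where they do the work, as an engineer would, in place of code of your own. Each camera call takes 0.05 s, during which the arm holds its last target. There are 200 camera calls.

TASK

The used test cassette lies window-down in the hinged metal tray. Without touching the cassette, tip the tray over by its handle so that the cassette slides down and tumbles into the dock window-up, and swing the tray back down flat. Then turn the loose bin half round so that its low end faces the tray and set it down (do not drop it) on the dock's ledges, where it stands level above the cassette instead of nesting down onto it; do not knock over the bottles or the jar.

Things in the scene. Friction and masses are not known exactly. Their poses are not given: they have to be found in the camera images.
- station: Fixed turning station. Origin on the bench surface straight below the hinge axis, which runs along its y axis at z = 30 mm. The metal tray extends to -x, the grey dock (open bay) to +x. Bay: floor at z = 28 mm, x = 3 to 101, 100 mm wide (y -50 to 50), open towards the tray; side walls 10 mm thick, back wall 8 mm, all tops (ledges) at z = 70 mm.
- dock (a point): Middle of the bay's floor (station x = 52 mm, y = 0, z = 28 mm), axes as the station's. Wall tops are 42 mm above it. Each side wall has two notches, 18 mm long and 24 mm deep, centred at x = -32 and +10 mm from here, into which the bin's lugs drop if the bin is the wrong way round.
- tray (a joint): Tray hinge, rad: 0 = flat (home), positive = free end raised and swung over towards the dock, 1.57 upright, 1.85 stop. Stiff (0.22 N m friction): stays where left. Tray 0.2 kg, inside 84 mm wide, 96 mm long, walls 12 mm high, but at the hinge end only a 4 mm lip, over which the cassette topples once the tray passes about upright: swing slowly (some 0.06 m/s at the handle), on to 1.7-1.8 rad.
- tray_handle (a point): Middle of the tray's handle: round bar 10 mm thick, 76 mm long, parallel to the hinge (y axis), held by two rods; free gap of 39 mm between bar and tray end wall. Moves with the tray: 148 mm from the hinge axis along the tray and 10 mm above it (flat: station x = -148, z = 40 mm). It can turn between pads that pinch it from above with a light grip (20 N).
- cassette_center (a point): Centre of the loose white test cassette, 30 x 80 x 8 mm (x, y, z), about 16 g. Window and round well are on the face that looks along -z (z points out of the plain back). At the start it lies in the tray window-down, long side along the hinge. Wanted: flat on the dock floor, z axis down. The robot must not touch it.
- cassette: The same cassette; origin in the middle of its window face.
- bin_grip (a point): Grip point of the loose grey stack-nest bin, on the square post that stands in the bin's middle: 22 x 22 mm, its top 66 mm and this point 55 mm above the bin's underside, over its centre; axes as the bin's. Grasp from above across x or y (any of four ways, to suit the wrist's half turn); 31 mm free from the post to the nearest wall.
- bin: The same bin; origin mid-underside. 90 x 92 mm (x, y), walls 3 mm thick, 40 mm high, +x end only 18 mm high (low end); about 0.16 kg. Four lugs, 12 mm wide, stick out 11 mm from the long sides at x = -32 and +10, their undersides at z = 10 mm. Centred in the bay with x opposite to the station's, lugs on the ledges, its underside is 32 mm above the bay floor (nested: 8 mm). Play 4 mm each side.
- bin_low_end (a point): Middle of the top edge of the bin's low end (x = 45 mm, z = 18 mm of the bin).
- dropper: White round dropper bottle with black cap, 48 mm across, 110 mm tall, standing; origin under its middle. Leave it standing.
- jar: White staining jar with wide foot and domed lid, 60 mm across, 103 mm tall, standing; origin under its middle. Leave it standing.
- amber: Amber glass reagent bottle, 68 mm across, 160 mm tall, standing; origin under its middle. Leave it standing.
There are look-alikes about, which are no part of the job. What is shaped like the bin but purple or yellow is not meant. Of the things shaped like the cassette, the white one is meant.

How it is judged:
By the outcome, as a careful person would: the job done as asked, in the order asked, and still so for the second after the job is handed in, with the robot touching nothing.
It also fails if it takes over 67 s, if anything falls off the work surface, if the arm or the gripper's body presses on something with over 40 N, if the wrist force passes 120 N, or if a joint passes its speed limit or range.

## Working session

There is one attempt and no reset: what is moved stays moved. The work goes in short steps, Python scripts to look and compute and a tool call to move; the robot and the scene stay as the last step left them, time stands still between calls to the robot, and variables do not carry over. Pictures are saved under pics/ and viewed, at most 10 in all, crops included, and the job is handed in when it is done.

Besides the shell and the picture viewer there is one more tool, called after "Call:" in YAML: its name, and indented under it one key for each argument. drive_tool: Moves the arm, as the interface text tells. Its arguments: {"type":"object","properties":{"moves":{"type":"array"},"newtons":{"type":"number"}},"required":["moves"]}

```bash
ls; mkdir -p pics; python3 - <<'E'
from cell import env
import cv2,numpy as np
for n in("top","side"):
    im,d=env.read_camera(n); np.savez(f'{n}0.npz',im=im,d=d); cv2.imwrite(f'pics/{n}0.png',im)
    c=env.get_calibration(n); print(n,c['fx'],c['cx'],c['cy']); print(np.round(c['T'],3))
o=env.get_obs(); print(o)
E
```

```text
pics
top 604.6248511730486 314.4256530659717 243.11924043287604
[[-0.019 -0.981  0.191  0.314]
 [-1.     0.022  0.017 -0.123]
 [-0.021 -0.19  -0.981  1.451]
 [ 0.     0.     0.     1.   ]]
side 485.2515802396024 322.42950172671755 241.5555256837767
[[-0.963 -0.161  0.215  0.379]
 [-0.269  0.58  -0.769  0.603]
 [-0.001 -0.799 -0.602  0.637]
 [ 0.     0.     0.     1.   ]]
{'time_s': 0.1, 'qpos': array([75.4642241 , 18.43573095, -4.01415102, 83.16859641,  1.29529727,
       78.54027818, -3.2607892 ]), 'joint_velocities': array([-0.00463159, -0.06399512, -0.03322114, -0.24020272, -0.0106973 ,
        0.02245998,  0.03234892]), 'effort': array([-5.93198965e-04, -4.92573774e+01, -4.06093905e-01, -3.13401997e+01,
       -6.42250967e-02,  3.94282106e-02,  7.34303831e-05]), 'tool_pos': array([ 0.17181175, -0.62640559,  0.24355425]), 'tool_rot': array([-1.79900637e+02,  6.18007600e-03,  1.53433511e+01]), 'force': array([0.23799486, 0.47617588, 0.44619506]), 'wrist_torque': array([ 0.04433828,  0.04385816, -0.06827355]), 'grasp_force': 0.0, 'grip_width': 0.08685001091814074}
```

View pics/top0.png

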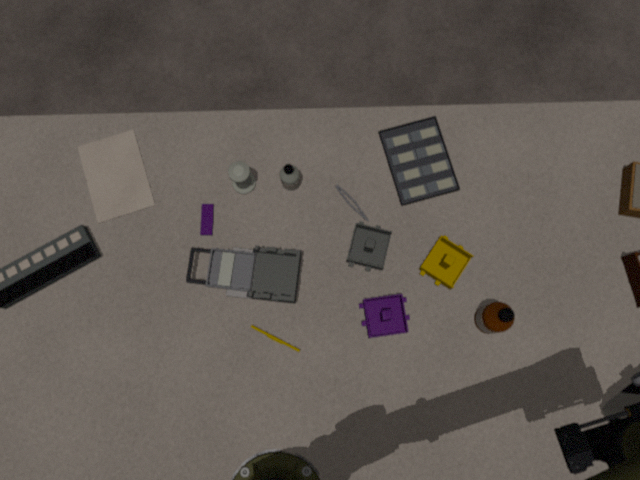

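View pics/side0.png

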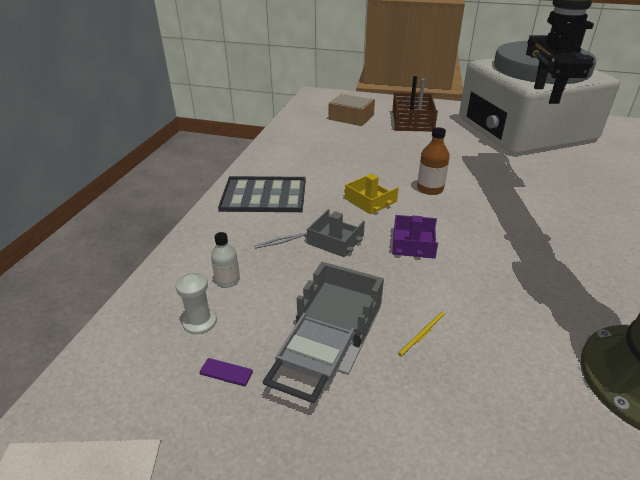

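Top view: the grey tray is at (228,268), its handle at (195,266), the dock at (275,275) and the white cassette at (226,268). The bottles are at (242,178) jar, (290,176) dropper and (497,317) amber.
- **Could be taken for the bin:** grey (370,245), purple (385,315), yellow (446,262). I choose the grey one.
- **Could be taken for the cassette:** white (226,268), purple (207,219). I choose the white one.

```bash
cat > h.py <<'E'
import numpy as np, cv2
from cell import env
def cloud(n,d):
    c=env.get_calibration(n); v,u=np.mgrid[:480,:640]
    p=np.stack([(u-c['cx'])/c['fx']*d,(v-c['cy'])/c['fy']*d,d],-1)
    return p@c['T'][:3,:3].T+c['T'][:3,3]
def ray(n,u,v,z):
    c=env.get_calibration(n); r=c['T'][:3,:3]@[(u-c['cx'])/c['fx'],(v-c['cy'])/c['fy'],1]; o=c['T'][:3,3]
    return o+r*(z-o[2])/r[2]
def pix(n,p):
    c=env.get_calibration(n); q=c['T'][:3,:3].T@(np.asarray(p)-c['T'][:3,3]); return q[0]/q[2]*c['fx']+c['cx'],q[1]/q[2]*c['fy']+c['cy']
def rect(p):
    (c,s,a)=cv2.minAreaRect((p[:,:2]*1000).astype(np.float32)); return np.round(c,1),np.round(s,1),round(a,1)
E
python3 - <<'E'
from h import *
T=np.load('top0.npz');S=np.load('side0.npz')
P={}
for n,D in(('top',T),('side',S)):
    P[n]=cloud(n,D['d'])
    p=P[n]; ok=(D['d']>0)
    b=ok&(abs(p[...,2])<.008); print(n,'bench z',np.median(p[b][:,2]))
ctr={'dock':ray('top',275,275,.07),'tray':ray('top',228,268,.03),'handle':ray('top',195,266,.045),'bin':ray('top',370,245,.03),'jar':ray('top',242,178,.05),'dropper':ray('top',290,176,.05),'amber':ray('top',497,317,.08)}
for k,v in ctr.items(): print(k,np.round(v,3))
for n in P:
    p=P[n].reshape(-1,3)
    def sel(c,r,lo,hi): return p[(np.linalg.norm(p[:,:2]-c[:2],axis=1)<r)&(p[:,2]>lo)&(p[:,2]<hi)]
    for k,c,r,lo,hi in(('docktop',ctr['dock'],.09,.06,.08),('dockfloor',ctr['dock'],.03,.015,.04),('handle',ctr['handle'],.06,.036,.06),('binpost',ctr['bin'],.03,.055,.08),('binwall',ctr['bin'],.08,.033,.05),('binlow',ctr['bin'],.08,.012,.025),('jar',ctr['jar'],.06,.08,.13),('dropper',ctr['dropper'],.06,.08,.13),('amber',ctr['amber'],.08,.1,.18)):
        q=sel(c,r,lo,hi)
        if len(q)>5: print(n,k,len(q),*rect(q),'z',np.round(np.percentile(q[:,2],[10,50,90])*1000,1))
a=cv2.resize(T['im'][205:345,180:420],(800,467),interpolation=2)
cv2.imwrite('pics/topc.png',np.clip(a*1.6,0,255).astype(np.uint8))
b=cv2.resize(S['im'][195:405,250:450],(571,600),interpolation=2); cv2.imwrite('pics/sidec.png',np.clip(b*1.3,0,255).astype(np.uint8))
E
```

```text
top bench z 6.098587610670059e-05
side bench z 0.00012765884091647806
dock [ 0.51  -0.007  0.07 ]
tray [0.535 0.109 0.03 ]
handle [0.539 0.185 0.045]
bin [ 0.583 -0.231  0.03 ]
jar [0.751 0.074 0.05 ]
dropper [ 0.753 -0.043  0.05 ]
amber [ 0.403 -0.505  0.08 ]
top docktop 464 [515.3  -4.4] [106.5 121.3] 82.3 z [65.1 69.5 73.2]
top dockfloor 494 [510.1  -6.4] [59.  57.1] 44.1 z [24.2 27.9 31.9]
top handle 421 [538.1 163.9] [78.1 92.3] 82.4 z [38.2 43.1 47.3]
top binpost 97 [ 580.2 -228.2] [21.5 23. ] 74.6 z [59.9 64.7 68.4]
top binwall 202 [ 581.2 -227.8] [88.8 93.9] 74.8 z [34.5 39.1 43.8]
top binlow 196 [ 584.5 -230.5] [ 88.8 124.1] 73.1 z [14.  18.2 22.9]
top jar 385 [753.8  75.9] [50.5 49.6] 51.5 z [ 92.2  98.8 104.1]
top dropper 150 [750.7 -42.4] [28.  30.6] 43.4 z [ 81.6 104.  112.9]
top amber 674 [ 401.5 -501.3] [64.8 58.5] 9.7 z [104.2 117.8 160.4]
side docktop 946 [515.7  -3.5] [109.5 121.5] 82.6 z [62.1 68.9 71. ]
side dockfloor 624 [509.7  -6.6] [57.3 59.3] 15.0 z [26.8 28.1 29.5]
side handle 1115 [538.8 165.1] [80.2 92.5] 81.7 z [39.  43.2 45.3]
side binpost 108 [ 581.4 -225.2] [23.  21.8] 76.0 z [57.2 64.5 66.9]
side binwall 373 [ 581.7 -225.8] [93.5 94.4] 75.1 z [34.3 38.4 42.5]
side binlow 511 [ 582.  -227.3] [ 96.3 115.7] 75.0 z [13.3 17.9 23.5]
side jar 648 [753.1  79.5] [50.3 49. ] 23.6 z [ 87.3  97.2 102.9]
side dropper 270 [751.9 -37.2] [27.5 28.2] 76.9 z [ 81.9  96.9 109.9]
side amber 533 [ 405.9 -495.3] [47.9 61.8] 71.2 z [103.8 121.2 158.3]
```

View pics/topc.png

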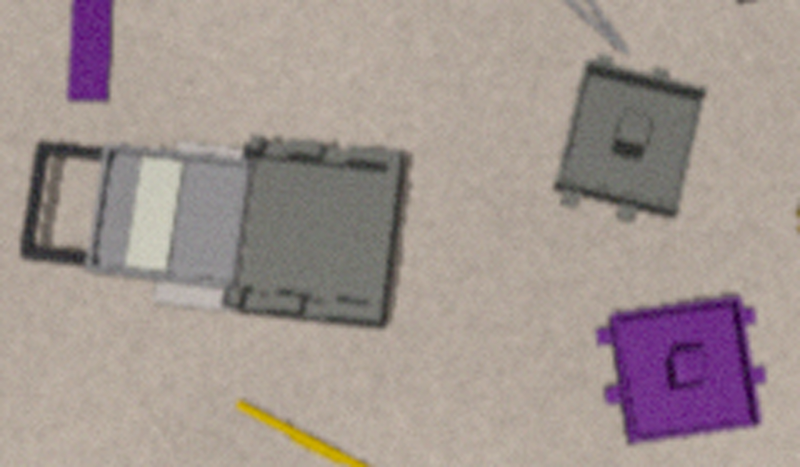

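View pics/sidec.png

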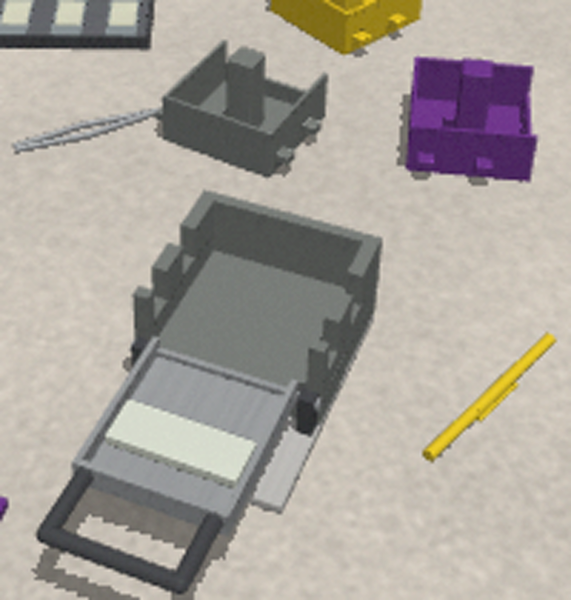

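The crops confirm the choice. The grey bin is at top (370,245). Its lugs at crop (600,60), (570,200) and (660,72), (627,213) show its low end facing image-right, away from the tray. The white cassette lies at crop (155,213) in the tray.

Both views agree on:
- **Station:** origin about (523, 51) mm, yaw about -97.6°.
- **Bin:** centre about (581, -227) mm, yaw about -105°.
- **Measured heights:** walls 69, floor 28, handle 43–45 (top) and post 65 mm, all as expected.

At yaw -7.6° the tool's x is station y and the tool's y is station x.

Call:
drive_tool:
  moves:
    - [[0, 0, 0], [0, 0, 0.1], 0.3]
    - [[0, 0, 0], [0, 0, 0.1], 0.54]
    - [[0, 0, 0], [0, 0, 0.1], 0.54]
    - [[0, 0, 0], [0, 0, 0.1], 0.54]
    - [[24, -31, 0], [0, 0, 0], 0.54]
    - [[24, -31, 0], [0, 0, 0], 0.54]
    - [[24, -31, 0], [0, 0, 0], 0.54]
    - [[24, -31, 0], [0, 0, 0], 0.54]
    - [[24, -31, 0], [0, 0, 0], 0.54]
    - [[24, -31, 0], [0, 0, 0], 0.54]
    - [[24, -31, 0], [0, 0, 0], 0.54]
    - [[24, -31, 0], [0, 0, 0], 0.54]
  newtons: 20

```text
time_s: 1.1
tool_pos: [0.3958, -0.4046, 0.2443]
tool_rot: [-180.0, 0.0, -7.6]
force: [0.7, 0.1, -0.5]
grip_width: 0.0398
grasp_force: 0.0
```

Call:
drive_tool:
  moves:
    - [[24, -31, 0], [0, 0, 0], 0.54]
    - [[24, -31, 0], [0, 0, 0], 0.54]
    - [[24, -31, 0], [0, 0, 0], 0.54]
    - [[20, -31, 0], [0, 0, 0], 0.54]
    - [[0, -38, 0], [0, 0, 0], 0.54]
    - [[0, -38, 0], [0, 0, 0], 0.54]
    - [[0, -38, 0], [0, 0, 0], 0.54]
    - [[0, -38, 0], [0, 0, 0], 0.54]
    - [[0, -38, 0], [0, 0, 0], 0.54]
    - [[0, -38, 0], [0, 0, 0], 0.54]
    - [[0, -38, 0], [0, 0, 0], 0.54]
    - [[0, -38, 0], [0, 0, 0], 0.54]

```text
time_s: 2.1
tool_pos: [0.5422, 0.0076, 0.2443]
tool_rot: [180.0, 0.0, -7.6]
force: [0.9, 0.5, 0.5]
grip_width: 0.0401
grasp_force: 0.0
```

Call:
drive_tool:
  moves:
    - [[-5, -36, 0], [0, 0, 0], 0.54]
    - [[-5, -36, 0], [0, 0, 0], 0.54]
    - [[-5, -36, 10], [0, 0, 0], 0.54]
    - [[-5, -36, 20], [0, 0, 0], 0.54]
    - [[-5, -36, 30], [0, 0, 0], 0.54]
    - [[0, 0, 30], [0, 0, 0], 0.54]
    - [[0, 0, 20], [0, 0, 0], 0.54]
    - [[0, 0, 10], [0, 0, 0], 0.54]
    - [[0, 0, 0], [0, 0, 0], 0.54]
    - [[0, 0, 0], [0, 0, 0], 0.54]

```text
time_s: 2.93
tool_pos: [0.5418, 0.1829, 0.1281]
tool_rot: [180.0, 0.0, -7.6]
force: [0.6, -0.3, 0.8]
grip_width: 0.0398
grasp_force: 0.0
```

```bash
python3 - <<'E'
from h import *
for n in("top","side"):
    im,d=env.read_camera(n); np.savez(f'{n}1.npz',im=im,d=d)
    if n=='side':
        b=cv2.resize(im[230:410,200:400],(667,600),interpolation=2); cv2.imwrite('pics/side1.png',np.clip(b*1.3,0,255).astype(np.uint8))
o=env.get_obs();p=o['tool_pos'];print(p,o['tool_rot'],o['qpos'].round(1))
O=np.array([.523,.0512]);u=np.array([-.1323,-.9912]);v=np.array([.9912,-.1323])
print('station sx,sy',(p[:2]-O)@u,(p[:2]-O)@v)
E
```

```text
[0.54279142 0.18321385 0.12965442] [-1.79952417e+02 -1.45794966e-01 -7.63713751e+00] [  11.1   17.6  -37.7  101.4   11.9   64.8 -128.1]
station sx,sy -0.13347053189164726 0.002151827227986447
```

View pics/side1.png

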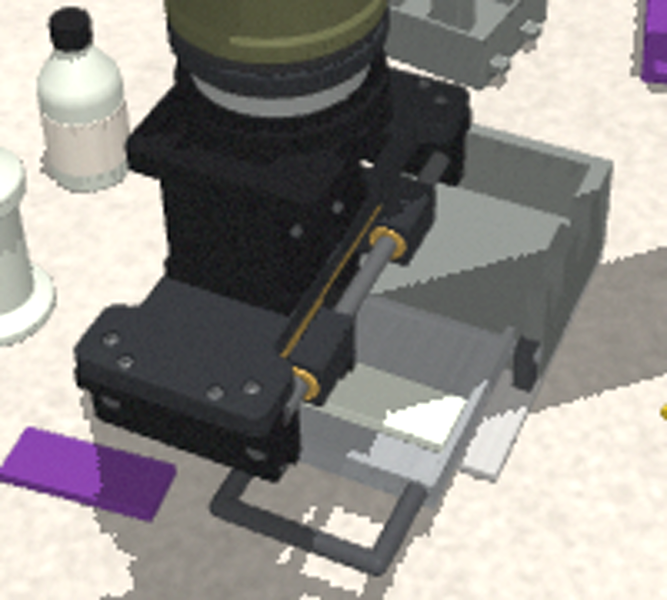

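The side view shows the gripper above the tray, still about 15 mm short of the handle bar (crop (300,530)) and towards the hinge. That matches the numbers.

Call:
drive_tool:
  moves:
    - [[-2, -8, 0], [0, 0, 0], 0.54]
    - [[0, -6.5, 10], [0, 0, 0], 0.54]
    - [[0, 0, 20], [0, 0, 0], 0.54]
    - [[0, 0, 20], [0, 0, 0], 0.54]
    - [[0, 0, 15], [0, 0, 0], 0.54]
    - [[0, 0, 12], [0, 0, 0], 0.54]
    - [[0, 0, 6], [0, 0, 0], 0.54]
    - [[0, 0, 3.5], [0, 0, 0], 0.54]
    - [[0, 0, 0], [0, 0, 0], 0.54]
    - [[0, 0, 0], [0, 0, 0], 0.54]

```text
time_s: 3.87
tool_pos: [0.542, 0.1983, 0.0421]
tool_rot: [-180.0, -0.1, -7.6]
force: [-0.4, 0.8, -0.1]
grip_width: 0.0399
grasp_force: 0.0
```

Call:
drive_tool:
  moves:
    - [[0, 0, 0], [0, 0, 0], 0.75]
    - [[0, 0, 0], [0, 0, 0], 1]
    - [[0, 0, 0], [0, 0, 0], 1]
    - [[0, 0, 0], [0, 0, 0], 1]
    - [[0, 0, 0], [0, 0, 0], 1]
    - [[0, 0, 0], [0, 0, 0], 1]
  newtons: 20

```text
time_s: 4.37
tool_pos: [0.5416, 0.1984, 0.0417]
tool_rot: [-180.0, -0.0, -7.6]
force: [0.8, -1.0, -0.5]
grip_width: 0.0091
grasp_force: 20.0
```

```bash
python3 - <<'E'
from h import *
o=env.get_obs();p=o['tool_pos'];print(p,o['tool_rot'],o['force'],o['grip_width'],o['grasp_force'])
O=np.array([.523,.0512]);u=np.array([-.1323,-.9912]);v=np.array([.9912,-.1323])
print('station',(p[:2]-O)@u,(p[:2]-O)@v)
# arc rows, 8 mm radius-true, 0..1.76 rad
def pt(t): return np.array([-148*np.cos(t)+10*np.sin(t),148*np.sin(t)+10*np.cos(t)])
N=54; A=1.78
for c in range(0,N,6):
    print(c,[tuple(np.round((pt(A*(k+1)/N)-pt(A*k/N))*[1,-1],2)) for k in range(c,c+6)])
E
```

```text
[0.54163304 0.19836342 0.04167111] [-1.79956861e+02 -2.56482494e-02 -7.57377259e+00] [ 0.77200646 -0.99719395 -0.48393074] 0.009113742379836162 20.014175232499838
station -0.14833353091991525 -0.0010006529459101546
0 [(np.float64(0.41), np.float64(-4.87)), (np.float64(0.57), np.float64(-4.86)), (np.float64(0.73), np.float64(-4.83)), (np.float64(0.89), np.float64(-4.81)), (np.float64(1.05), np.float64(-4.78)), (np.float64(1.2), np.float64(-4.74))]
6 [(np.float64(1.36), np.float64(-4.7)), (np.float64(1.51), np.float64(-4.65)), (np.float64(1.67), np.float64(-4.6)), (np.float64(1.82), np.float64(-4.54)), (np.float64(1.96), np.float64(-4.48)), (np.float64(2.11), np.float64(-4.41))]
12 [(np.float64(2.26), np.float64(-4.34)), (np.float64(2.4), np.float64(-4.26)), (np.float64(2.54), np.float64(-4.18)), (np.float64(2.67), np.float64(-4.09)), (np.float64(2.81), np.float64(-4.0)), (np.float64(2.94), np.float64(-3.91))]
18 [(np.float64(3.06), np.float64(-3.81)), (np.float64(3.19), np.float64(-3.71)), (np.float64(3.31), np.float64(-3.6)), (np.float64(3.43), np.float64(-3.49)), (np.float64(3.54), 
[... 533 characters left out ...]
6 [(np.float64(4.67), np.float64(-1.45)), (np.float64(4.72), np.float64(-1.29)), (np.float64(4.76), np.float64(-1.13)), (np.float64(4.79), np.float64(-0.98)), (np.float64(4.82), np.float64(-0.82)), (np.float64(4.84), np.float64(-0.66))]
42 [(np.float64(4.86), np.float64(-0.5)), (np.float64(4.88), np.float64(-0.34)), (np.float64(4.89), np.float64(-0.18)), (np.float64(4.89), np.float64(-0.02)), (np.float64(4.89), np.float64(0.14)), (np.float64(4.88), np.float64(0.3))]
48 [(np.float64(4.87), np.float64(0.47)), (np.float64(4.85), np.float64(0.63)), (np.float64(4.83), np.float64(0.79)), (np.float64(4.8), np.float64(0.94)), (np.float64(4.76), np.float64(1.1)), (np.float64(4.72), np.float64(1.26))]
```

The bar is pinched: 9 mm opening, 20 N, at station x -148.3 as expected. Next I swing the tray slowly along the arc.

Call:
drive_tool:
  moves:
    - [[0, 0.4, -4.9], [0, 0, 0], 1]
    - [[0, 0.6, -4.9], [0, 0, 0], 1]
    - [[0, 0.7, -4.8], [0, 0, 0], 1]
    - [[0, 0.9, -4.8], [0, 0, 0], 1]
    - [[0, 1.1, -4.8], [0, 0, 0], 1]
    - [[0, 1.2, -4.7], [0, 0, 0], 1]
    - [[0, 1.4, -4.7], [0, 0, 0], 1]
    - [[0, 1.5, -4.7], [0, 0, 0], 1]
    - [[0, 1.7, -4.6], [0, 0, 0], 1]
    - [[0, 1.8, -4.5], [0, 0, 0], 1]
    - [[0, 2.0, -4.5], [0, 0, 0], 1]
    - [[0, 2.1, -4.4], [0, 0, 0], 1]

```text
time_s: 5.37
tool_pos: [0.5396, 0.1836, 0.0987]
tool_rot: [-179.9, -0.0, -7.5]
force: [2.1, 4.2, -0.4]
grip_width: 0.0091
grasp_force: 20.0
```

Call:
drive_tool:
  moves:
    - [[0, 2.3, -4.3], [0, 0, 0], 1]
    - [[0, 2.4, -4.3], [0, 0, 0], 1]
    - [[0, 2.5, -4.2], [0, 0, 0], 1]
    - [[0, 2.7, -4.1], [0, 0, 0], 1]
    - [[0, 2.8, -4.0], [0, 0, 0], 1]
    - [[0, 2.9, -3.9], [0, 0, 0], 1]
    - [[0, 3.1, -3.8], [0, 0, 0], 1]
    - [[0, 3.2, -3.7], [0, 0, 0], 1]
    - [[0, 3.3, -3.6], [0, 0, 0], 1]
    - [[0, 3.4, -3.5], [0, 0, 0], 1]
    - [[0, 3.5, -3.4], [0, 0, 0], 1]
    - [[0, 3.7, -3.2], [0, 0, 0], 1]

```text
time_s: 6.37
tool_pos: [0.535, 0.1496, 0.1456]
tool_rot: [-179.8, -0.1, -7.5]
force: [1.2, 6.8, 2.6]
grip_width: 0.0092
grasp_force: 20.0
```

Call:
drive_tool:
  moves:
    - [[0, 3.7, -3.1], [0, 0, 0], 1]
    - [[0, 3.9, -3.0], [0, 0, 0], 1]
    - [[0, 3.9, -2.9], [0, 0, 0], 1]
    - [[0, 4.0, -2.8], [0, 0, 0], 1]
    - [[0, 4.1, -2.6], [0, 0, 0], 1]
    - [[0, 4.2, -2.5], [0, 0, 0], 1]
    - [[0, 4.3, -2.3], [0, 0, 0], 1]
    - [[0, 4.4, -2.2], [0, 0, 0], 1]
    - [[0, 4.4, -2.0], [0, 0, 0], 1]
    - [[0, 4.5, -1.9], [0, 0, 0], 1]
    - [[0, 4.6, -1.8], [0, 0, 0], 1]
    - [[0, 4.6, -1.6], [0, 0, 0], 1]

```text
time_s: 7.37
tool_pos: [0.5283, 0.0996, 0.1752]
tool_rot: [-179.8, -0.1, -7.5]
force: [-0.9, 6.0, 9.9]
grip_width: 0.0092
grasp_force: 20.0
```

```bash
python3 - <<'E'
from h import *
im,d=env.read_camera("side"); 
b=cv2.resize(im[130:410,180:440],(557,600),interpolation=2); cv2.imwrite('pics/side2.png',np.clip(b*1.3,0,255).astype(np.uint8))
o=env.get_obs();p=o['tool_pos'];print(p,o['force'],o['qpos'].round(1),o['grip_width'])
O=np.array([.523,.0512]);u=np.array([-.1323,-.9912]);v=np.array([.9912,-.1323])
print('station',(p[:2]-O)@u,(p[:2]-O)@v)
E
```

```text
[0.52815861 0.09848929 0.17552499] [-2.59528469  6.576815   10.94582136] [  20.    10.   -36.5  103.4    6.3   68.5 -115.9] 0.009102846785046598
station -0.04755562523213378 -0.0011431586799258446
```

View pics/side2.png

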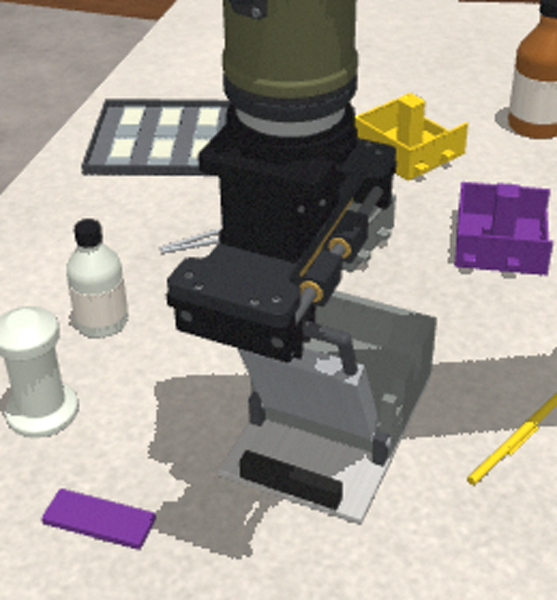

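The side view shows the tray about 70° up, gripped at its handle (crop (330,335)), with nothing touched. The radial force is small at 11 N. I add 1 mm outward and carry on.

Call:
drive_tool:
  moves:
    - [[0, 4.7, -1.9], [0, 0, 0], 1]
    - [[0, 4.7, -1.8], [0, 0, 0], 1]
    - [[0, 4.8, -1.1], [0, 0, 0], 1]
    - [[0, 4.8, -1.0], [0, 0, 0], 1]
    - [[0, 4.8, -0.8], [0, 0, 0], 1]
    - [[0, 4.8, -0.7], [0, 0, 0], 1]
    - [[0, 4.9, -0.5], [0, 0, 0], 1]
    - [[0, 4.9, -0.3], [0, 0, 0], 1]
    - [[0, 4.9, -0.2], [0, 0, 0], 1]
    - [[0, 4.9, 0], [0, 0, 0], 1]
    - [[0, 4.9, 0.1], [0, 0, 0], 1]
    - [[0, 4.9, 0.3], [0, 0, 0], 1]

```text
time_s: 8.42
tool_pos: [0.52, 0.0389, 0.1808]
tool_rot: [180.0, 0.0, -7.6]
force: [-1.4, 1.7, 4.2]
grip_width: 0.0093
grasp_force: 20.0
```

Call:
drive_tool:
  moves:
    - [[0, 4.9, 0.5], [0, 0, 0], 1]
    - [[0, 4.9, 0.6], [0, 0, 0], 1]
    - [[0, 4.8, 0.8], [0, 0, 0], 1]
    - [[0, 4.8, 0.9], [0, 0, 0], 1]
    - [[0, 4.8, 1.1], [0, 0, 0], 1]
    - [[0, 4.7, 1.3], [0, 0, 0], 1]
    - [[0, 0, 0], [0, 0, 0], 1]
    - [[0, 0, 0], [0, 0, 0], 1]
    - [[0, 0, 0], [0, 0, 0], 1]
    - [[0, 0, 0], [0, 0, 0], 1]
    - [[0, 0, 0], [0, 0, 0], 1]
    - [[0, 0, 0], [0, 0, 0], 1]

```text
time_s: 9.42
tool_pos: [0.5162, 0.0109, 0.1748]
tool_rot: [180.0, 0.1, -7.6]
force: [-1.5, -0.5, -2.4]
grip_width: 0.0096
grasp_force: 20.0
```

```bash
python3 - <<'E'
from h import *
I=[]
for n,(r0,r1,c0,c1) in(("side",(190,400,250,450)),("top",(210,330,180,340))):
    im,d=env.read_camera(n); np.savez(n+'3.npz',im=im,d=d); b=im[r0:r1,c0:c1]; I.append(cv2.resize(b,(400,int(400*b.shape[0]/b.shape[1])),interpolation=2))
h=max(i.shape[0] for i in I); I=[cv2.copyMakeBorder(i,0,h-i.shape[0],0,0,0) for i in I]
cv2.imwrite('pics/c3.png',np.clip(np.hstack(I)*1.4,0,255).astype(np.uint8))
o=env.get_obs();p=o['tool_pos'];print(p,o['force'],o['qpos'].round(1),o['grip_width'])
O=np.array([.523,.0512]);u=np.array([-.1323,-.9912]);v=np.array([.9912,-.1323])
s=(p[:2]-O)@u; print('station',s,(p[:2]-O)@v,'theta',np.arctan2(p[2]-.033,-s)+np.arctan2(10,148))
E
```

```text
[0.51623972 0.01102939 0.17481512] [-2.63086954 -0.10843644 -3.19083156] [  26.8    6.9  -32.8  106.1    4.    68.1 -105. ] 0.009181593440893131
station 0.040711494470409525 -0.001386220062225316 theta 1.9178180406746659
```

View pics/c3.png

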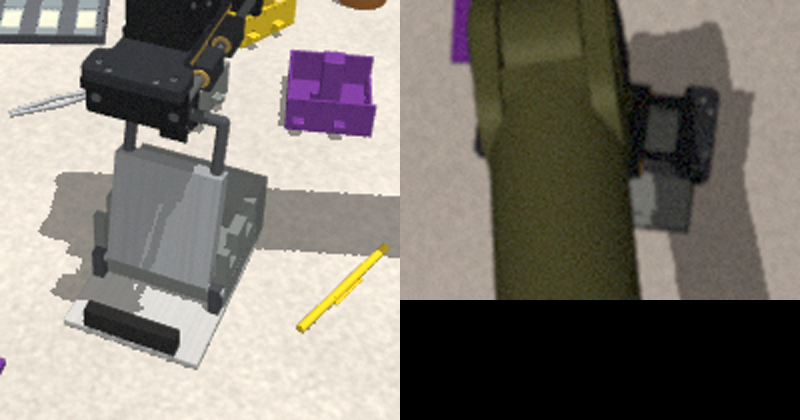

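The left half shows the tray past upright (crop (165,215)), held at the handle and at about 1.78 rad. The right half, the top view, is blocked by the arm. Next I swing the tray back.

Call:
drive_tool:
  moves:
    - [[0, -4.7, -1.3], [0, 0, 0], 1]
    - [[0, -4.8, -1.1], [0, 0, 0], 1]
    - [[0, -4.8, -0.9], [0, 0, 0], 1]
    - [[0, -4.8, -0.8], [0, 0, 0], 1]
    - [[0, -9.7, -1.1], [0, 0, 0], 1]
    - [[0, -9.8, -0.4], [0, 0, 0], 1]
    - [[0, -9.8, 0.2], [0, 0, 0], 1]
    - [[0, -9.7, 0.8], [0, 0, 0], 1]
    - [[0, -9.7, 1.5], [0, 0, 0], 1]
    - [[0, -9.6, 2.1], [0, 0, 0], 1]
    - [[0, -9.4, 2.7], [0, 0, 0], 1]
    - [[0, -9.2, 3.4], [0, 0, 0], 1]

```text
time_s: 10.52
tool_pos: [0.5299, 0.1074, 0.1701]
tool_rot: [-180.0, -0.1, -7.6]
force: [-1.9, -1.7, -0.2]
grip_width: 0.0089
grasp_force: 20.0
```

Call:
drive_tool:
  moves:
    - [[0, -9.0, 4.0], [0, 0, 0], 1]
    - [[0, -8.7, 4.5], [0, 0, 0], 1]
    - [[0, -8.3, 5.1], [0, 0, 0], 1]
    - [[0, -8.0, 5.6], [0, 0, 0], 1]
    - [[0, -7.6, 6.1], [0, 0, 0], 1]
    - [[0, -7.2, 6.6], [0, 0, 0], 1]
    - [[0, -6.7, 7.1], [0, 0, 0], 1]
    - [[0, -6.3, 7.5], [0, 0, 0], 1]
    - [[0, -5.8, 7.9], [0, 0, 0], 1]
    - [[0, -5.2, 8.3], [0, 0, 0], 1]
    - [[0, -4.6, 8.6], [0, 0, 0], 1]
    - [[0, -4.1, 8.9], [0, 0, 0], 1]

```text
time_s: 11.52
tool_pos: [0.5407, 0.1873, 0.0893]
tool_rot: [-180.0, -0.1, -7.6]
force: [4.7, -1.7, 1.2]
grip_width: 0.009
grasp_force: 20.1
```

Call:
drive_tool:
  moves:
    - [[0, -3.5, 9.1], [0, 0, 0], 1]
    - [[0, -2.9, 9.3], [0, 0, 0], 1]
    - [[0, -2.2, 9.5], [0, 0, 0], 1]
    - [[0, -1.6, 9.6], [0, 0, 0], 1]
    - [[0, -0.6, 5.0], [0, 0, 0], 1]
    - [[0, -0.4, 5.0], [0, 0, 0], 1]
    - [[0, 0, 1.5], [0, 0, 0], 1]
    - [[0, 0, 0], [0, 0, 0], 1]
    - [[0, 0, 0], [0, 0, 0], 1]

```text
time_s: 12.27
tool_pos: [0.5421, 0.1983, 0.0406]
tool_rot: [-180.0, -0.1, -7.6]
force: [5.9, -0.3, 0.4]
grip_width: 0.0089
grasp_force: 20.0
```

Call:
drive_tool:
  moves:
    - [[0, 0, 0], [0, 0, 0], 0.6]
    - [[0, 0, 0], [0, 0, 0], 0.54]
    - [[0, 0, 0], [0, 0, 0], 0.54]
    - [[0, 0, -10], [0, 0, 0], 0.54]
    - [[0, 0, -30], [0, 0, 0], 0.54]
    - [[0, 0, -40], [0, 0, 0], 0.54]
    - [[0, 0, -40], [0, 0, 0], 0.54]
    - [[8, 30, -20], [0, 0, 0], 0.54]
    - [[8, 36, 0], [0, 0, 0], 0.54]
    - [[8, 36, 0], [0, 0, 0], 0.54]
    - [[8, 36, 0], [0, 0, 0], 0.54]
    - [[8, 36, 0], [0, 0, 0], 0.54]

```text
time_s: 13.27
tool_pos: [0.5576, 0.0192, 0.1817]
tool_rot: [-180.0, 0.0, -7.5]
force: [0.5, 0.2, 0.2]
grip_width: 0.0404
grasp_force: 0.0
```

Call:
drive_tool:
  moves:
    - [[8, 36, 0], [0, 0, 0], 0.54]
    - [[8, 36, 0], [0, 0, 0], 0.54]
    - [[8, 36, 0], [0, 0, 0], 0.54]
    - [[8, 36, 0], [0, 0, 0], 0.54]
    - [[8, 36, 0], [0, 0, 0], 0.54]
    - [[8, 36, 0], [0, 0, 0], 0.54]
    - [[8, 26, 0], [0, 0, 0], 0.54]
    - [[0, 0, 0], [0, 0, 0.065], 0.54]
    - [[0, 0, 0], [0, 0, 0.064], 0.54]
    - [[0, 0, 0], [0, 0, 0], 0.54]

```text
time_s: 14.1
tool_pos: [0.5815, -0.2269, 0.181]
tool_rot: [-179.9, 0.1, -15.1]
force: [-0.9, 0.2, -0.3]
grip_width: 0.04
grasp_force: 0.0
```

```bash
python3 - <<'E'
from h import *
I=[]
for n,(r0,r1,c0,c1) in(("side",(190,410,250,450)),("top",(210,340,180,320))):
    im,d=env.read_camera(n); np.savez(n+'4.npz',im=im,d=d); b=im[r0:r1,c0:c1]; I.append(cv2.resize(b,(400,int(400*b.shape[0]/b.shape[1])),interpolation=2))
    p=cloud(n,d).reshape(-1,3); g=im.reshape(-1,3).astype(int)
    O=np.array([.523,.0512]);u=np.array([-.1323,-.9912]);v=np.array([.9912,-.1323])
    s=np.c_[(p[:,:2]-O)@u,(p[:,:2]-O)@v]
    m=(s[:,0]>.005)&(s[:,0]<.1)&(abs(s[:,1])<.048)&(p[:,2]<.05)&(p[:,2]>.02)&(g.min(1)>135 if n=='top' else g.min(1)>165)
    if m.sum()>5: print(n,m.sum(),cv2.minAreaRect((s[m]*1000).astype(np.float32)),'z',np.percentile(p[m,2],[10,50,90]))
    m=(s[:,0]<-.02)&(s[:,0]>-.16)&(abs(s[:,1])<.04)&(p[:,2]>.01); 
    for a in(-150,-130,-90,-50,-20):
        q=m&(abs(s[:,0]*1000-a)<5); print(a,np.round(np.median(p[q,2])*1000,1),end=' ')
    print()
h=max(i.shape[0] for i in I); I=[cv2.copyMakeBorder(i,0,h-i.shape[0],0,0,0) for i in I]
cv2.imwrite('pics/c4.png',np.clip(np.hstack(I)*1.4,0,255).astype(np.uint8))
o=env.get_obs();p=o['tool_pos'];print(p,o['tool_rot'],o['force'],o['qpos'].round(1),o['grip_width'])
y=np.radians(o['tool_rot'][2]); e=np.array([.5814,-.2268])-p[:2]; print('tool x,y to bin',e@[np.cos(y),np.sin(y)],e@[np.sin(y),-np.cos(y)])
E
```

```text
side 444 ((22.912464141845703, 0.17778778076171875), (77.18523406982422, 30.824209213256836), 89.42911529541016) z [0.03488389 0.03607999 0.03734932]
-150 44.0 -130 43.6 -90 32.2 -50 32.3 -20 32.1 
-150 43.7 -130 44.0 -90 32.1 -50 31.7 -20 32.5 
[ 0.58172341 -0.22609559  0.1810816 ] [-1.79966676e+02  3.00252956e-02 -1.48008052e+01] [0.13780409 0.61330716 0.46383678] [ 38.4  19.1 -24.1  91.1   8.1  71.6 -91.9] 0.04015402001561436
tool x,y to bin -0.0001327302174652918 0.0007636549603320676
```

View pics/c4.png

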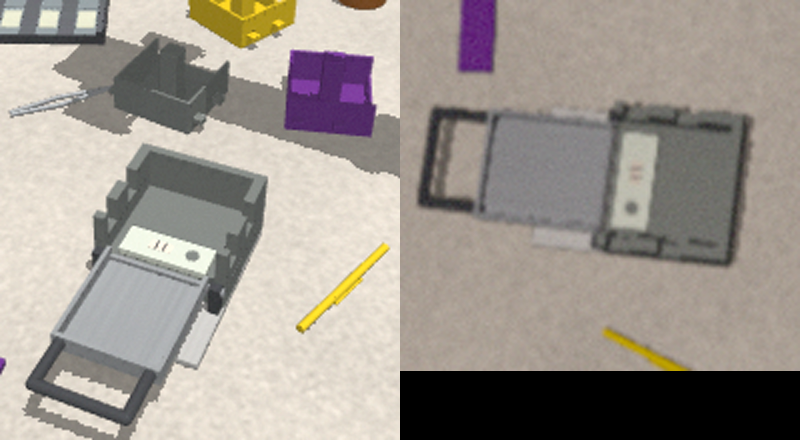

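The picture shows the cassette flat in the dock, window and well up (right half, (633,180)), with its top at z 36 mm. The tray is empty and flat. The gripper is over the bin, less than 1 mm off, so I pick it up.

Call:
drive_tool:
  moves:
    - [[0, 0.8, 30], [0, 0, 0], 0.54]
    - [[0, 0, 30], [0, 0, 0], 0.54]
    - [[0, 0, 30], [0, 0, 0], 0.54]
    - [[0, 0, 18], [0, 0, 0], 0.54]
    - [[0, 0, 10], [0, 0, 0], 0.54]
    - [[0, 0, 5], [0, 0, 0], 0.54]
    - [[0, 0, 0], [0, 0, 0], 0.54]
    - [[0, 0, 0], [0, 0, 0], 0.7]
    - [[0, 0, 0], [0, 0, 0], 1]
    - [[0, 0, 0], [0, 0, 0], 1]
    - [[0, 0, 0], [0, 0, 0], 1]
    - [[0, 0, 0], [0, 0, 0], 1]
  newtons: 30

```text
time_s: 15.2
tool_pos: [0.5824, -0.2282, 0.0592]
tool_rot: [180.0, -0.1, -15.0]
force: [-0.0, 0.6, 3.2]
grip_width: 0.0216
grasp_force: 30.0
```

```bash
python3 - <<'E'
from h import *
o=env.get_obs();print(o['tool_pos'],o['tool_rot'],o['force'],o['grip_width'],o['grasp_force'])
E
```

```text
[ 0.58238378 -0.22820629  0.05921167] [ 1.79971316e+02 -1.16892968e-01 -1.49728512e+01] [-0.0107134   0.58384243  3.17576376] 0.021580581805569432 29.98544514644891
```

The post is gripped at 21.6 mm. Now I lift, move over the dock and turn the bin.

Call:
drive_tool:
  moves:
    - [[0, 0, -10], [0, 0, 0], 1]
    - [[0, 0, -30], [0, 0, 0], 1]
    - [[0, 0, -35], [0, 0, 0], 1]
    - [[0, 0, -35], [0, 0, 0], 1]
    - [[0, 0, -30], [0, 0, 0], 1]
    - [[-15, -25, 0], [0, 0, 0], 1]
    - [[-20, -33, 0], [0, 0, 0], 1]
    - [[-20, -33, 0], [0, 0, 0], 1]
    - [[-20, -33, 0], [0, 0, 0], 1]
    - [[-20, -33, 0], [0, 0, 0], 1]
    - [[-18, -29, 0], [0, 0, 0], 1]
    - [[-10, -17, 0], [0, 0, 0], 1]

```text
time_s: 16.2
tool_pos: [0.5135, 0.0049, 0.1985]
tool_rot: [-180.0, 0.0, -14.7]
force: [0.1, -0.0, -0.2]
grip_width: 0.0216
grasp_force: 30.0
```

Call:
drive_tool:
  moves:
    - [[0, 0, 0], [0, 0, -0.06], 1]
    - [[0, 0, 0], [0, 0, -0.12], 1]
    - [[0, 0, 0], [0, 0, -0.12], 1]
    - [[0, 0, 0], [0, 0, -0.12], 1]
    - [[0, 0, 0], [0, 0, -0.12], 1]
    - [[0, 0, 0], [0, 0, -0.12], 1]
    - [[0, 0, 0], [0, 0, -0.12], 1]
    - [[0, 0, 0], [0, 0, -0.12], 1]
    - [[0, 0, 0], [0, 0, -0.12], 1]
    - [[0, 0, 0], [0, 0, -0.12], 1]
    - [[0, 0, 0], [0, 0, -0.12], 1]
    - [[0, 0, 0], [0, 0, -0.12], 1]

```text
time_s: 17.2
tool_pos: [0.5149, 0.0002, 0.1983]
tool_rot: [-180.0, 0.0, 64.5]
force: [1.0, 0.1, -0.8]
grip_width: 0.0218
grasp_force: 30.0
```

Call:
drive_tool:
  moves:
    - [[0, 0, 0], [0, 0, -0.12], 1]
    - [[0, 0, 0], [0, 0, -0.12], 1]
    - [[0, 0, 0], [0, 0, -0.12], 1]
    - [[0, 0, 0], [0, 0, -0.12], 1]
    - [[0, 0, 0], [0, 0, -0.12], 1]
    - [[0, 0, 0], [0, 0, -0.12], 1]
    - [[0, 0, 0], [0, 0, -0.12], 1]
    - [[0, 0, 0], [0, 0, -0.12], 1]
    - [[0, 0, 0], [0, 0, -0.12], 1]
    - [[0, 0, 0], [0, 0, -0.12], 1]
    - [[0, 0, 0], [0, 0, -0.12], 1]
    - [[0, 0, 0], [0, 0, -0.12], 1]

```text
time_s: 18.2
tool_pos: [0.5149, 0.0001, 0.1983]
tool_rot: [-180.0, 0.0, 147.0]
force: [0.4, -0.5, -1.0]
grip_width: 0.0217
grasp_force: 30.0
```

Call:
drive_tool:
  moves:
    - [[0, 0, 0], [0, 0, -0.12], 1]
    - [[0, 0, 0], [0, 0, -0.12], 1]
    - [[0, 0, 0], [0, 0, -0.12], 1]
    - [[0, 0, 0], [0, 0, -0.06], 1]
    - [[0, 0, 0], [0, 0, -0.03], 1]
    - [[0, 0, 0], [0, 0, 0], 1]
    - [[0, 0, 0], [0, 0, 0], 1]

```text
time_s: 18.78
tool_pos: [0.515, 0.0001, 0.1982]
tool_rot: [-180.0, 0.0, 172.3]
force: [-0.4, 0.2, -1.8]
grip_width: 0.0215
grasp_force: 30.0
```

```bash
python3 - <<'E'
from h import *
I=[]
o=env.get_obs();P=o['tool_pos'];print(P,o['tool_rot'],o['force'],o['grip_width'],o['qpos'].round(1))
O=np.array([.523,.0512]);u=np.array([-.1323,-.9912]);v=np.array([.9912,-.1323])
print('tcp station',(P[:2]-O)@u,(P[:2]-O)@v)
for n,(r0,r1,c0,c1) in(("side",(190,410,250,450)),("top",(210,340,180,320))):
    im,d=env.read_camera(n); np.savez(n+'5.npz',im=im,d=d); b=im[r0:r1,c0:c1]; I.append(cv2.resize(b,(400,int(400*b.shape[0]/b.shape[1])),interpolation=2))
    p=cloud(n,d).reshape(-1,3)
    s=np.c_[(p[:,:2]-O)@u,(p[:,:2]-O)@v]*1000; ok=(d.ravel()>0)&(abs(s[:,0]-52)<70)&(abs(s[:,1])<75)
    for lo,hi in((.14,.184),(.15,.165),(.176,.184)):
        m=ok&(p[:,2]>lo)&(p[:,2]<hi)
        if m.sum()>20: print(n,lo,m.sum(),[np.round(x,1) for x in cv2.minAreaRect(s[m].astype(np.float32))],np.percentile(s[m],[1,99],axis=0).round(1).tolist())
h=max(i.shape[0] for i in I); I=[cv2.copyMakeBorder(i,0,h-i.shape[0],0,0,0) for i in I]
cv2.imwrite('pics/c5.png',np.clip(np.hstack(I)*1.4,0,255).astype(np.uint8))
E
```

```text
[5.15028163e-01 5.45306606e-05 1.98173645e-01] [-1.79975973e+02  2.64008766e-03  1.72340753e+02] [-0.38842688  0.23069407 -1.83699598] 0.021477583469720132 [ 39.    6.7 -44.4 104.4   5.   70.9  75.5]
tcp station 0.05175006321018197 -0.0011351389850404788
side 0.14 2813 [array([50. , -4.6]), array([103.9,  93.9]), np.float64(89.8)] [[5.1, -54.6], [95.3, 45.7]]
side 0.15 874 [array([49.8, -4.5]), array([ 93.4, 104.1]), np.float64(0.0)] [[5.0, -56.0], [95.0, 45.6]]
side 0.176 287 [array([51. ,  0.8]), array([91.8, 93.1]), np.float64(0.0)] [[5.9, -45.6], [96.4, 46.9]]
top 0.14 130 [array([85.6,  0.2]), array([ 22.8, 113.4]), np.float64(1.0)] [[75.0, -56.2], [97.2, 55.4]]
top 0.15 45 [array([91.5, -0.3]), array([113.6,  18. ]), np.float64(84.8)] [[78.5, -56.5], [97.3, 56.4]]
top 0.176 25 [array([ 93.6, -31.9]), array([35.4, 13.9]), np.float64(62.2)] [[80.1, -45.9], [97.0, -13.9]]
```

View pics/c5.png

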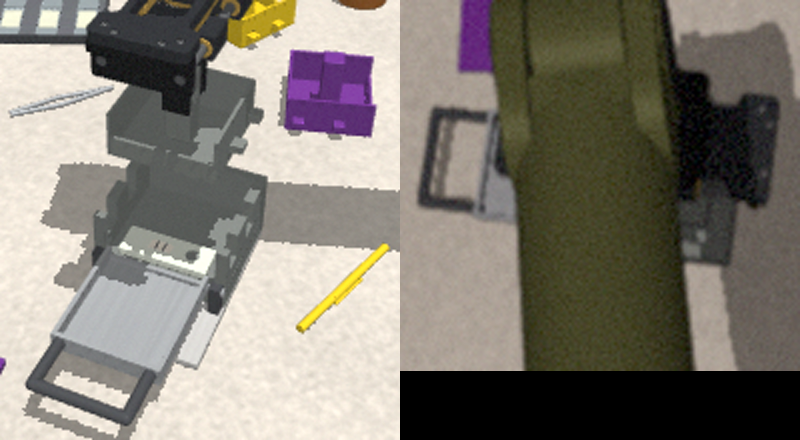

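The side view shows the bin held above the dock with its low end towards the tray. In station axes its centre is about (51, 0.3) mm against a wanted (52, 0), and its yaw is within 0.2°. Now I lower it gently.

Call:
drive_tool:
  moves:
    - [[0, -0.6, 15], [0, 0, 0], 1]
    - [[0, 0, 20], [0, 0, 0], 1]
    - [[0, 0, 18], [0, 0, 0], 1]
    - [[0, 0, 10], [0, 0, 0], 1]
    - [[0, 0, 6], [0, 0, 0], 1]
    - [[0, 0, 3], [0, 0, 0], 1]
    - [[0, 0, 2], [0, 0, 0], 1]
    - [[0, 0, 1], [0, 0, 0], 1]
    - [[0, 0, 1], [0, 0, 0], 1]
    - [[0, 0, 0], [0, 0, 0], 1]
    - [[0, 0, 0], [0, 0, 0], 1]

```text
time_s: 19.8
tool_pos: [0.5154, -0.0006, 0.1224]
tool_rot: [-180.0, 0.0, 172.4]
force: [0.2, -0.3, -1.3]
grip_width: 0.0219
grasp_force: 30.0
```

Call:
drive_tool:
  moves:
    - [[0, 0, 0.5], [0, 0, 0], 1]
    - [[0, 0, 0.5], [0, 0, 0], 1]
    - [[0, 0, 0.5], [0, 0, 0], 1]
    - [[0, 0, 0], [0, 0, 0], 1]
    - [[0, 0, 0], [0, 0, 0], 1]

```text
time_s: 20.22
tool_pos: [0.5151, -0.0006, 0.1204]
tool_rot: [-180.0, -0.0, 172.4]
force: [0.5, 0.8, -1.3]
grip_width: 0.022
grasp_force: 30.0
```

Call:
drive_tool:
  moves:
    - [[0, 0, 0.5], [0, 0, 0], 1]
    - [[0, 0, 0.5], [0, 0, 0], 1]
    - [[0, 0, 0.5], [0, 0, 0], 1]
    - [[0, 0, 0.5], [0, 0, 0], 1]
    - [[0, 0, 0], [0, 0, 0], 1]
    - [[0, 0, 0], [0, 0, 0], 1]

```text
time_s: 20.72
tool_pos: [0.5152, -0.0006, 0.1192]
tool_rot: [-180.0, 0.0, 172.4]
force: [-2.2, -0.7, 4.6]
grip_width: 0.0218
grasp_force: 30.0
```

```bash
python3 - <<'E'
from h import *
o=env.get_obs();print(o['tool_pos'],o['tool_rot'],o['force'],o['wrist_torque'])
E
```

```text
[ 0.51524449 -0.00058728  0.11916958] [-1.79969507e+02  4.52895903e-03  1.72385170e+02] [-2.18379196 -0.6507709   4.59984979] [0.07081214 0.40785628 0.02178012]
```

Contact came at TCP z 119.2 mm, exactly the expected ledge height, with 4.6 N upward. I release and lift away.

Call:
drive_tool:
  moves:
    - [[0, 0, 0], [0, 0, 0], 0.85]
    - [[0, 0, 0], [0, 0, 0], 0.6]
    - [[0, 0, 0], [0, 0, 0], 0.54]
    - [[0, 0, 0], [0, 0, 0], 0.54]
    - [[0, 0, -4], [0, 0, 0], 0.54]
    - [[0, 0, -15], [0, 0, 0], 0.54]
    - [[0, 0, -25], [0, 0, 0], 0.54]
    - [[0, 0, -35], [0, 0, 0], 0.54]
    - [[0, 0, -30], [0, 0, 0], 0.54]
    - [[0, -20, 0], [0, 0, 0], 0.54]
    - [[0, -35, 0], [0, 0, 0], 0.54]
    - [[0, -35, 0], [0, 0, 0], 0.54]

```text
time_s: 21.72
tool_pos: [0.5037, -0.0895, 0.2287]
tool_rot: [-180.0, 0.1, 172.6]
force: [1.1, -1.5, -0.1]
grip_width: 0.04
grasp_force: 0.0
```

Call:
drive_tool:
  moves:
    - [[0, -35, 0], [0, 0, 0], 0.54]
    - [[0, -35, 0], [0, 0, 0], 0.54]
    - [[0, -35, 0], [0, 0, 0], 0.54]
    - [[0, -20, 0], [0, 0, 0], 0.54]
    - [[0, 0, 0], [0, 0, 0], 0.54]
    - [[0, 0, 0], [0, 0, 0], 0.54]

```text
time_s: 22.22
tool_pos: [0.4863, -0.2148, 0.2273]
tool_rot: [180.0, -0.0, 172.2]
force: [0.2, 1.1, 0.1]
grip_width: 0.0403
grasp_force: 0.0
```

```bash
python3 - <<'E'
from h import *
I=[]
O=np.array([.523,.0512]);u=np.array([-.1323,-.9912]);v=np.array([.9912,-.1323])
for n,(r0,r1,c0,c1) in(("side",(180,410,180,450)),("top",(150,340,180,320))):
    im,d=env.read_camera(n); b=im[r0:r1,c0:c1]; I.append(cv2.resize(b,(400,int(400*b.shape[0]/b.shape[1])),interpolation=2))
    p=cloud(n,d).reshape(-1,3)
    s=np.c_[(p[:,:2]-O)@u,(p[:,:2]-O)@v]*1000; ok=(d.ravel()>0)&(abs(s[:,0]-52)<70)&(abs(s[:,1])<75)
    for k,lo,hi in(('walls',.092,.108),('post',.118,.135)):
        m=ok&(p[:,2]>lo)&(p[:,2]<hi); print(n,k,m.sum(),cv2.minAreaRect(s[m].astype(np.float32)),np.percentile(p[m,2],[50,90]))
    for a,sl in(('low end',(abs(s[:,0]-8.5)<2)&(abs(s[:,1])<35)),('high end',(abs(s[:,0]-95.5)<2)&(abs(s[:,1])<35)),('y+',(abs(s[:,1]-44.5)<2)&(abs(s[:,0]-55)<25)),('y-',(abs(s[:,1]+44.5)<2)&(abs(s[:,0]-55)<25))):
        m=ok&sl&(p[:,2]>.06); print(a,m.sum(),np.percentile(p[m,2],[50,90]).round(4) if m.any() else '')
h=max(i.shape[0] for i in I); I=[cv2.copyMakeBorder(i,0,h-i.shape[0],0,0,0) for i in I]
cv2.imwrite('pics/c6.png',np.clip(np.hstack(I)*1.4,0,255).astype(np.uint8))
E
```

```text
side walls 574 ((52.52463150024414, 1.0319442749023438), (93.16798400878906, 93.96025085449219), 89.43244171142578) [0.09866475 0.1014734 ]
side post 159 ((50.95006561279297, 0.3294811248779297), (21.700637817382812, 24.347976684570312), 87.71015930175781) [0.12545202 0.12686728]
low end 255 [0.071  0.0778]
high end 268 [0.0874 0.0994]
y+ 235 [0.0829 0.0998]
y- 165 [0.0857 0.1   ]
top walls 220 ((53.52204895019531, 0.4817314147949219), (89.38172149658203, 93.07003784179688), 0.19375170767307281) [0.09865996 0.10311971]
top post 100 ((53.005455017089844, 0.32295989990234375), (21.78194808959961, 22.66896629333496), 0.7919132113456726) [0.1254543  0.12949791]
low end 44 [0.0779 0.0817]
high end 41 [0.0991 0.1037]
y+ 85 [0.0885 0.1004]
y- 63 [0.0951 0.1018]
```

View pics/c6.png

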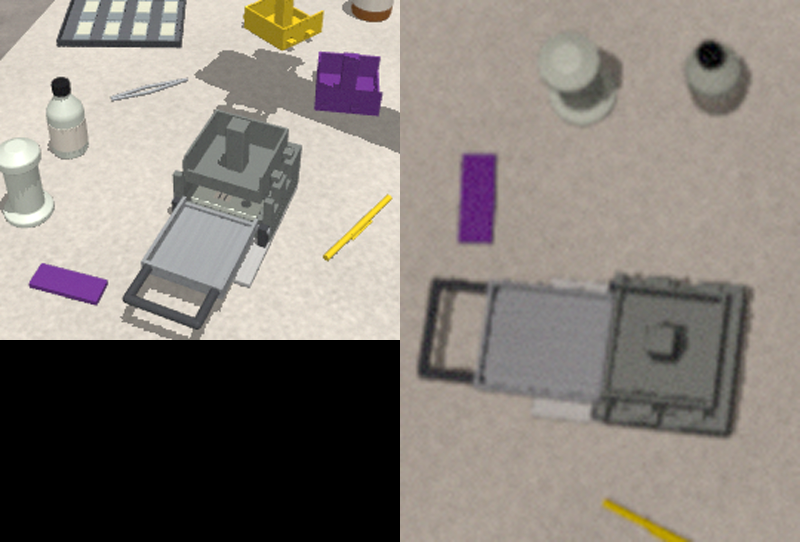

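The bin stands level on the ledges: walls at 100 mm, post at 126 mm, low end at 78 mm facing the tray, centred within about 1 mm. The cassette lies beneath it, the tray is flat, and the jar and dropper are standing. I hand in.

```bash
python3 -c "
from cell import env
print(env.sign_off())"
```

```text
the job is handed in; nothing more can be done
None
```

The job is handed in at about 22 s: the cassette lies window-up in the dock, the tray is back flat, and the bin stands level on the ledges with its low end towards the tray. The jar and dropper were standing in the last picture, and the arm kept well away from the amber bottle.

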